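# Lock the lid of the soap loaf mould with its T-head key

## Task

Take the T-head key out of its wooden stand and lock the lid of the soap loaf mould with it: pass the key's head down through the slot in the lid and through the keeper plate below, feeling along the slot for the plate's opening, press the lid down on its foam, turn the key a quarter turn clockwise (seen from above) to the stop, and let it rise and seat so that it holds the lid down by itself. The soap inside is still soft: never press or lever on the mould with more than about 2.5 kg (25 N), and leave the soap bars, the salve pot and the green bowl where they are.

Things in the scene. Friction and masses are not known exactly. Their poses are not given: they have to be found in the camera images.
- key: Loose T-head key, about 160 g, upright in the stand's bore at the start. Origin on its axis, under its steel collar (42 mm wide, 5 mm thick); z up, x along the T-head and the handle. On the collar a black bar handle, 60 (x) x 14 (y) x 28 mm high: grip across the 14 mm, fingertips may rest on the collar. Below the collar a shank 8 mm thick. Half a turn about z makes no difference.
- head (a point): Point on the key's axis at the upper face of its steel T-head, 27 mm below the collar's underside. The head is 28 mm long (key x), 9 mm wide (key y), and reaches from here 8 mm further down.
- stand: Wooden block, 80 x 80 x 60 mm high, fixed, with an upright bore 34 mm wide and 45 mm deep in the middle of its top; the key hangs in it by its collar, turned to any side. Origin at the centre of its underside.
- mould: Wooden soap loaf mould, a box 100 mm wide (x) and 280 mm long (y), fixed; origin at the centre of its underside, z up. Lid slot near the -y end, lid hinge at the +y end. Two battens across the lid, 20 mm wide, 8 mm above the lid's top, centred at y = -10 and +90 mm. Under the slot lies a keeper plate (see plate_mid).
- slot_mid (a point): Middle of the lid's slot, level with the free lid's top: mould x 0, y -101, z 89 mm; axes as the mould's. The slot is 56 mm long (y), 14 mm wide (x), through the 12 mm thick lid, framed in thin steel.
- plate_mid (a point): 25 mm below slot_mid, at the top of the 6 mm steel keeper plate (z 64 to 58 mm). The plate's opening, 30.5 mm long (y) by 12.5 mm (x), is centred on x = 0, but the plate was adjusted along y: the opening's true middle lies up to 12 mm to either side of this point, is in no reading and must be felt for. A head resting on the plate beside it holds the collar 10 mm above the free lid.
- groove (a point): At the plate's underside, mould z 58 mm, nominal place. A cross groove along the mould's x, 13.5 mm wide and 3 mm deep, takes the head once turned a quarter clockwise. To turn past 10 degrees the head's upper face must be pressed below z 54.5 mm (collar below 81.5 mm), until the deep stop just past 90 degrees; let up, it rises into the groove. The other way it is blocked. Free below to z 34 mm.
- lid (a joint): Lid angle about its hinge, 231 mm in +y of slot_mid: 0 = free on its foam gasket, growing as pressed down (0.01 rad = 2.3 mm at the slot); hard end stop at 0.041. At the slot the foam resists with about 0.5 N at first and 1.75 N more per mm: about 7.5 N locked (0.017), 14 N at 0.033 (deep enough to turn), 17 N at the stop.
- soap_bar_0: Bystander: cream soap bar, 42 x 63 x 26 mm, loose. Origin at the centre of its underside.
- soap_bar_1: Bystander: cream soap bar, 43 x 63 x 26 mm, loose. Origin at the centre of its underside.
- salve_pot: Bystander: low round white pot with a tan lid, 65 mm wide and 29 mm high, loose. Origin at the centre of its underside.
- green_bowl: Bystander: small green bowl, 100 mm wide and 48 mm high, loose. Origin at the centre of its underside.
There are look-alikes about, which are no part of the job. What is shaped like the key but pink is not meant.

How it is judged:
By the outcome, as a careful person would: the job done as asked, in the order asked, and still so for the second after the job is handed in, with the robot touching nothing.
It also fails if it takes over 72 s, if anything falls off the work surface, if the arm or the gripper's body presses on something with over 40 N, if the wrist force passes 120 N, or if a joint passes its speed limit or range.

## Robot

A 6-joint arm with a two-finger parallel gripper is mounted at the origin on a cart in front of the work surface, level with it; the furniture and walls round the work are solid. World frame = base frame: x ahead of the robot, y to its left, z up, the work surface at z = 0. Lengths are in m, angles in degrees, forces in N, time in s.
With the tool pointing down it reaches from about 0.35 to 0.875 m from the base axis. Payload 4.2 kg.
Tool frame: the origin (TCP) lies on the centre line of the jaws, within the pads' length; the fingertips stand 19 mm ahead of it and the grasp point (between the pads) is the TCP; x points along the fingers, y is the direction in which the jaws open and shut, and the axes are right-handed (so a half turn about x gives the same grasp; the last joint's range is limited). The gripper opens to 87 mm and grips with 3 to 60 N. Pads are 19 mm wide; open, the fingers measure 117 mm over their backs; the gripper's body (75 mm by 190 mm) begins 51 mm behind the grasp point.
Start: joints at [90.275, 22.042, 0.453, 0, -68.411, -14.817], TCP at [0.157, 0.605, 0.242] pointing down, gripper open.
Joint ranges: [-179.83, 179.83], [-69.29, 118.12], [-61.27, 80.66], [-181.25, 117.63], [-171.15, -9.14], [-177.46, 177.46]. Speed limits (degrees/s): [159.86, 159.86, 180, 180, 180, 180].

## Interface

Orientations are given as a 3x3 rotation matrix whose columns are the frame's x, y, z axes.
In Python, from station import r, viewer, job, spotter gives the robot as it stands.
- The arm moves only by the tool play_rows, never from a script. Its argument "commands" is a list of rows, each an object of numbers: "fingers": the gripper command: -1 is fully open, 1 is shut, values between are in proportion; "tx", "ty", "tz": the shift along the tool's x, y, z normalised to -1 to 1, where 1 is 750 mm; "ax", "ay", "az": the turn, a rotation vector about the tool's x, y, z normalised to -1 to 1, where 1 is pi rad. In form: [{"fingers": .., "tx": .., "ty": .., "tz": .., "ax": .., "ay": .., "az": ..}, ...]. A call has 1 to 5 rows; each row is the pose to reach, as a shift and turn from the pose commanded when the call began, along the tool's axes at that moment, turning the shorter way round; what a row does not reach only later rows make up. A row lasts 1/12 s, in which the tool goes at most 41.7 mm and 7.16 degrees, less where a joint would pass 70% of its speed; a pose out of reach is approached as far as the arm can. A call with a number of a shift or a turn outside -1 to 1 is refused whole. A call with a gripper value outside its range is refused whole. The fingers move at their own pace and stop on an object; the grip force is fixed at half the most. Time passes only in rows, so rows that repeat a pose let the fingers close. It gives the time, the measured TCP pose, the force and the opening at its end, in the units of the state.
- r.sense(): the state, without advancing time (a new reading comes with each control period).
- viewer.capture(name): name is "scene" or "top" or "wrist"; returns a dict with "image" (420x560x3 uint8, red, green, blue), "fx", "fy", "cx", "cy" (pixels), "R" (3x3) and "t" (3): a world point X has camera coordinates R X + t; the wrist camera has in their place "mount" (4x4, takes a point from camera to tool coordinates, whose origin is the TCP and whose axes are the tool frame's). Camera axes: x right, y down, z forward; pixel columns grow to the right and rows downward; lengths in m; the calibration is good to about 2 mm. A picture is of the moment at which its call begins: read the wrist's pose just before it. There is no depth.
- job.finish_job(): hands the job in, once; it reports no verdict.
Trained networks look in a picture, given as the dict that the camera call returned (one of the last four; its "shot" number tells which), for a name from the list of things; names that differ only in an ending like _2 or _b are one class to them, and where a whole thing is asked for, a point or a joint stands for the part that bears it (a point fixed in the world has none). Each returns a list of dicts, best first, with "score" (0 to 1); they miss things now and then, are a little off and sometimes report something else, mostly with a low value. They report only what shows in the picture. A call takes as long as a camera call. They do not tell look-alikes from the thing itself.
- spotter.find_in(name, picture): "uv" ([column, row] in pixels, amid what is visible of it).
- spotter.silhouettes(name, picture): "region" (420x560 bool, what is visible of it) and "uv" ([column, row] in pixels, amid what is visible of it).
The state is a dict: "time_s": time; "joints": joint angles; "joint_velocities": joint speeds; "effort": joint torques, N m; "tcp_pos": TCP position; "ee_rot": TCP orientation; "wrist_force": force on the tool from outside, world axes, zero at the start; "moment": the same for the moment, N m; "gripper_width": opening from 0.0 (shut) to 1.0 (fully open).
Only numpy, scipy, OpenCV 4.12 (cv2) and the standard library are available. Lean on these libraries where they do the work, as an engineer would, in place of code of your own. Each camera call takes 0.05 s, during which the arm holds its last target. There are 200 camera calls.

## Working session

There is one attempt and no reset: what is moved stays moved. The work goes in short steps, Python scripts to look and compute and a tool call to move; the robot and the scene stay as the last step left them, time stands still between calls to the robot, and variables do not carry over. Pictures are saved under pics/ and viewed, about 8 in all and at most 12, crops included, and the job is handed in when it is done.

Besides the shell and the picture viewer there is one more tool, called after "Request:" by a JSON object that holds its "method" and its "body". play_rows: Moves the arm, as the interface text tells. Its arguments: {"type":"object","properties":{"commands":{"type":"array"}},"required":["commands"]}

```bash
ls; mkdir -p pics
python3 - <<'E'
from station import r,viewer,job,spotter
import cv2,numpy as np
print(r.sense())
for n in("scene","top"):
    p=viewer.capture(n); im=cv2.cvtColor(p["image"],cv2.COLOR_RGB2BGR)
    cv2.imwrite(f"pics/{n}0.png",im)
    print(n,p["fx"],p["fy"],p["cx"],p["cy"],np.array(p["R"]).round(4).tolist(),np.array(p["t"]).round(4).tolist())
    for k in("key","stand","mould","soap_bar_0","salve_pot","green_bowl"):
        print(k,[(round(d["score"],2),np.round(d["uv"]).tolist()) for d in spotter.find_in(k,p)])
a=cv2.imread("pics/scene0.png");b=cv2.imread("pics/top0.png")
E
```

```text
pics
{'time_s': 0.0, 'joints': array([ 9.02756504e+01,  2.20894005e+01,  3.80006520e-01, -2.81660516e-02,
       -6.84125643e+01, -1.48163956e+01]), 'joint_velocities': array([-0.13598108, -0.07195653,  0.04446779, -0.08215383, -0.04418887,
       -0.00950275]), 'effort': array([-8.56093102e-04, -3.90659451e+01,  1.87404907e+01,  4.21999678e+00,
        1.09770408e-02, -1.94556237e-04]), 'tcp_pos': array([0.15676246, 0.60443505, 0.24047759]), 'ee_rot': array([[-4.46863169e-04, -2.51243481e-01, -9.67923816e-01],
       [-2.13070436e-03, -9.67921476e-01,  2.51243857e-01],
       [-9.99997630e-01,  2.17463112e-03, -1.02797122e-04]]), 'wrist_force': array([-0.00538902,  0.45948269, -0.27651994]), 'moment': array([0.02004364, 0.02137951, 0.02891544]), 'gripper_width': 0.9961708454759435}
scene 403.22728148018274 403.22728148018274 276.43347285493684 218.00772028721997 [[0.8649, -0.5019, -0.0064], [-0.3215, -0.5441, -0.775], [0.3855, 0.6723, -0.6319]] [-0.4816, 0.2089, 0.7209]
key [(0.84, [288.0, 244.0]), (0.67, [318.0, 326.0])]
stand [(0.89, [319.0, 346.0]), (0.26, [234.0, 202.0])]
mould [(0.84, [233.0, 202.0])]
soap_bar_0 [(0.72, [334.0, 278.0]), (0.71, [235.0, 318.0])]
salve_pot [(0.88, [282.0, 297.0]), (0.23, [230.0, 204.0])]
green_bowl [(0.92, [345.0, 226.0])]
top 468.3156516595329 468.3156516595329 286.9367381201466 206.28321786666424 [[-0.0756, -0.9971, 0.0045], [-0.9698, 0.0725, -0.2328], [0.2318, -0.0219, -0.9725]] [-0.015, 0.5344, 0.9355]
key [(0.96, [408.0, 232.0]), (0.81, [303.0, 208.0])]
stand [(0.92, [398.0, 236.0])]
mould [(0.9, [201.0, 227.0])]
soap_bar_0 [(0.89, [346.0, 283.0])]
salve_pot [(0.95, [346.0, 240.0])]
green_bowl [(0.65, [302.0, 148.0])]
```

Run:
```python
import cv2
b=cv2.imread("pics/top0.png");cv2.imwrite("pics/t1.png",cv2.resize(b,(800,600)))
a=cv2.imread("pics/scene0.png");cv2.imwrite("pics/s1.png",cv2.resize(a,(800,600)))
```

```text
(no output)
```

View pics/t1.png

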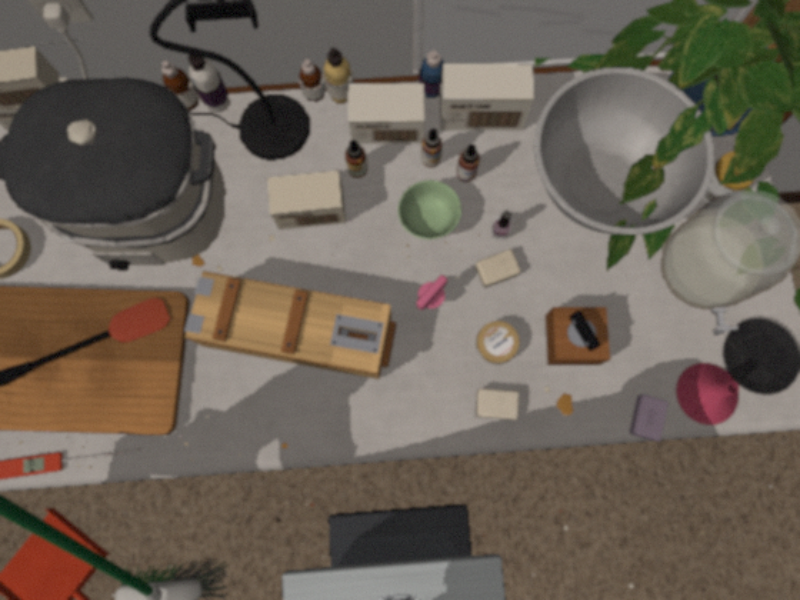

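View pics/s1.png

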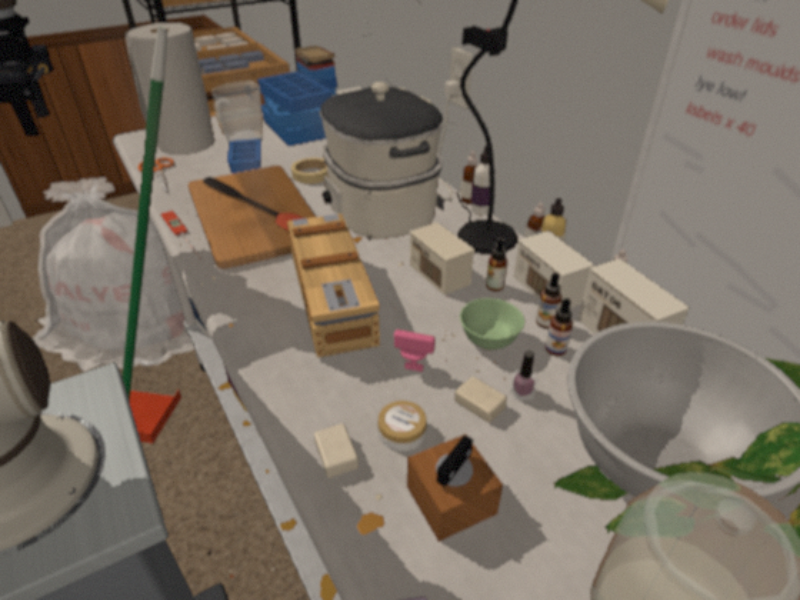

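The real key is the black handle on the stand, at top-view px (408,232) and scene px (318,326). The pink look-alike is at top (303,208) and scene (288,244). The slot is at top ≈(250,234). I choose the black one.

```bash
cat > h.py <<'E'
from station import r,viewer,job,spotter
import cv2,numpy as np
def cam(p,s=None):
    """camera->world: Rcw, c"""
    if "mount" in p:
        M=np.array(p["mount"]);R=np.array(s["ee_rot"]);return R@M[:3,:3],R@M[:3,3]+np.array(s["tcp_pos"])
    R=np.array(p["R"]);return R.T,-R.T@np.array(p["t"])
def unproj(p,uv,z,s=None):
    R,c=cam(p,s);uv=np.atleast_2d(uv).astype(float)
    d=np.c_[(uv[:,0]-p["cx"])/p["fx"],(uv[:,1]-p["cy"])/p["fy"],np.ones(len(uv))]@R.T
    return c+d*((z-c[2])/d[:,2])[:,None]
def proj(p,X,s=None):
    R,c=cam(p,s);q=(np.atleast_2d(X)-c)@R
    return np.c_[p["fx"]*q[:,0]/q[:,2]+p["cx"],p["fy"]*q[:,1]/q[:,2]+p["cy"]]
def plan(pos,yaw=None,s=None):
    """normalised shift/turn from the measured pose; yaw = world heading (deg) of jaw axis (tool y), mod 180, tool down"""
    from scipy.spatial.transform import Rotation as Ro
    s=s or r.sense();R=np.array(s["ee_rot"]);d=R.T@(np.array(pos)-s["tcp_pos"])/.75
    print("t",d.round(4),end=" ")
    if yaw is not None:
        best=None
        for y in(yaw,yaw+180):
            a=np.radians(y);Y=[np.cos(a),np.sin(a),0];X=[0,0,-1];T=np.c_[X,Y,np.cross(X,Y)]
            v=Ro.from_matrix(R.T@T).as_rotvec()/np.pi
            if best is None or np.linalg.norm(v)<np.linalg.norm(best):best=v
        print("a",best.round(4),end=" ")
    print()
def st():
    s=r.sense();print(round(s["time_s"],2),"tcp",np.round(s["tcp_pos"],4),"jaw yaw",round(float(np.degrees(np.arctan2(s["ee_rot"][1][1],s["ee_rot"][0][1]))),2),"tilt",np.round(np.array(s["ee_rot"])[:2,0],4),"F",np.round(s["wrist_force"],2),"M",np.round(s["moment"],2),"w",round(s["gripper_width"],3),"j6",round(s["joints"][5],1));return s
E
python3 - <<'E'
from h import *
p=viewer.capture("top")
k=spotter.silhouettes("key",p)
for d in k:
    m=d["region"];print(d["score"],d["uv"],m.sum(),unproj(p,d["uv"],.08))
im=p["image"];sub=(im.max(2)<45);win=np.zeros_like(sub);win[212:252,392:426]=1
ys,xs=np.nonzero(sub&win);W=unproj(p,np.c_[xs,ys],.085)[:,:2];print(len(xs),W.mean(0))
u,sv,vt=np.linalg.svd(W-W.mean(0));print("handle yaw",np.degrees(np.arctan2(vt[0,1],vt[0,0])),sv/np.sqrt(len(xs))*12**.5)
t=np.array([[250,234],[131,195],[273,217],[264,258]])  # slot, lid corners (rough)
print(unproj(p,t,.089))
s=r.sense();w=viewer.capture("wrist");print(np.round(w["mount"],3),w["fx"],w["cx"],w["cy"])
plan([*W.mean(0),.2],np.degrees(np.arctan2(vt[0,1],vt[0,0]))+90)
cv2.imwrite("pics/k.png",cv2.resize(cv2.cvtColor(im[190:265,370:450],cv2.COLOR_RGB2BGR),None,fx=6,fy=6,interpolation=2))
E
```

```text
0.79 [300.5, 209.0] 330 [[ 0.51980053 -0.08253644  0.08      ]]
0.57 [406.9, 232.9] 374 [[ 0.45276776 -0.29796694  0.08      ]]
0.37 [203.3, 225.2] 7383 [[0.50045181 0.12130911 0.08      ]]
205 [ 0.45610453 -0.3020196 ]
handle yaw -157.32832331826026 [0.05480612 0.01624902]
[[ 4.73094958e-01  2.52872241e-02  8.90000000e-02]
 [ 5.73931309e-01  2.67812930e-01  8.90000000e-02]
 [ 5.05065394e-01 -2.40694677e-02  8.90000000e-02]
 [ 4.21861558e-01 -1.07535477e-04  8.90000000e-02]]
[[-0.001 -0.264  0.964 -0.142]
 [ 1.     0.001  0.001 -0.   ]
 [-0.001  0.964  0.264 -0.073]
 [ 0.     0.     0.     1.   ]] 349.2245850764486 275.87355465062194 211.1552675645207
t [ 0.0553  1.0704 -0.6898] a [-0.2067  0.      0.    ]
```

View pics/k.png

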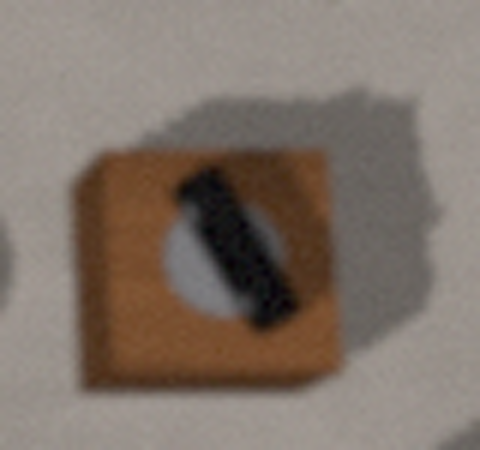

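Run:
```python
from h import *
P={n:viewer.capture(n) for n in("scene","top")}
def ray(n,x,y):
    a=unproj(P[n],[x*.7,y*.7],0)[0];c=cam(P[n])[1];return c,(a-c)/np.linalg.norm(a-c)
# plane of broom in top, intersect rays of scene
c,d1=ray("top",5,503);_,d2=ray("top",140,580);n=np.cross(d1,d2)
for uv in((158,35),(155,100),(146,200),(138,300),(130,400)):
    cs,ds=ray("scene",*uv);l=n@(c-cs)/(n@ds);print(uv,(cs+l*ds).round(3))
print("lamp base/pot lid knob:",unproj(P["top"],[[82*.7,130*.7]],.25))
```

```text
(158, 35) [0.391 0.533 0.356]
(155, 100) [0.36  0.552 0.243]
(146, 200) [0.293 0.561 0.049]
(138, 300) [ 0.214  0.579 -0.192]
(130, 400) [ 0.115  0.6   -0.493]
lamp base/pot lid knob: [[0.73421031 0.35063253 0.25      ]]
```

```bash
cat >> h.py <<'E'
def Rdown(y):
    a=np.radians(y);Y=[np.cos(a),np.sin(a),0];X=[0,0,-1.];return np.c_[X,Y,np.cross(X,Y)]
def chain(wps,s=None):
    """wps: (pos,yaw of tool y); prints normalised rows for consecutive calls"""
    from scipy.spatial.transform import Rotation as Ro
    s=s or r.sense();R=np.array(s["ee_rot"]);x=np.array(s["tcp_pos"])
    for pos,y in wps:
        T=Rdown(y);pos=np.array(pos);print((R.T@(pos-x)/.75).round(4),(Ro.from_matrix(R.T@T).as_rotvec()/np.pi).round(4));R,x=T,pos
E
python3 - <<'E'
from h import *
y=-104.5
chain([((.20,.405,.24),y-28.5),((.33,.25,.24),y-57),((.42,.07,.24),y-85.5),((.46,-.13,.24),y-114),((.456,-.302,.2),y-142.5)])
E
```

```text
[ 0.002   0.2436 -0.1226] [ 0.1581  0.     -0.    ]
[ 0.      0.0329 -0.2677] [0.1583 0.     0.    ]
[ 0.     -0.0376 -0.2657] [0.1583 0.     0.    ]
[ 0.     -0.0988 -0.2534] [0.1583 0.     0.    ]
[ 0.0533 -0.1386 -0.1828] [0.1583 0.     0.    ]
```

Request:
{"method": "play_rows", "body": {"commands": [{"fingers": -1,"tx": 0.002,"ty": 0.2436,"tz": -0.1226,"ax": 0.1583,"ay": 0,"az": 0},{"fingers": -1,"tx": 0.002,"ty": 0.2436,"tz": -0.1226,"ax": 0.1583,"ay": 0,"az": 0},{"fingers": -1,"tx": 0.002,"ty": 0.2436,"tz": -0.1226,"ax": 0.1583,"ay": 0,"az": 0},{"fingers": -1,"tx": 0.002,"ty": 0.2436,"tz": -0.1226,"ax": 0.1583,"ay": 0,"az": 0},{"fingers": -1,"tx": 0.002,"ty": 0.2436,"tz": -0.1226,"ax": 0.1583,"ay": 0,"az": 0}]}}

```text
time_s: 1.37
tcp_pos: [0.2002, 0.4025, 0.2399]
ee_rot: [[-0.0, -0.685, -0.728], [-0.0, -0.728, 0.685], [-1.0, 0.0, -0.0]]
wrist_force: [0.5, -0.0, 0.5]
gripper_width: 1.001
```

Request:
{"method": "play_rows", "body": {"commands": [{"fingers": -1,"tx": 0,"ty": 0.0329,"tz": -0.2677,"ax": 0.1583,"ay": 0,"az": 0},{"fingers": -1,"tx": 0,"ty": 0.0329,"tz": -0.2677,"ax": 0.1583,"ay": 0,"az": 0},{"fingers": -1,"tx": 0,"ty": 0.0329,"tz": -0.2677,"ax": 0.1583,"ay": 0,"az": 0},{"fingers": -1,"tx": 0,"ty": 0.0329,"tz": -0.2677,"ax": 0.1583,"ay": 0,"az": 0},{"fingers": -1,"tx": 0,"ty": 0.0329,"tz": -0.2677,"ax": 0.1583,"ay": 0,"az": 0}]}}

```text
time_s: 1.78
tcp_pos: [0.3308, 0.2479, 0.2406]
ee_rot: [[0.001, -0.95, -0.313], [0.001, -0.313, 0.95], [-1.0, -0.001, 0.001]]
wrist_force: [0.5, 0.3, 0.8]
gripper_width: 0.995
```

Request:
{"method": "play_rows", "body": {"commands": [{"fingers": -1,"tx": 0,"ty": -0.0376,"tz": -0.2657,"ax": 0.1583,"ay": 0,"az": 0},{"fingers": -1,"tx": 0,"ty": -0.0376,"tz": -0.2657,"ax": 0.1583,"ay": 0,"az": 0},{"fingers": -1,"tx": 0,"ty": -0.0376,"tz": -0.2657,"ax": 0.1583,"ay": 0,"az": 0},{"fingers": -1,"tx": 0,"ty": -0.0376,"tz": -0.2657,"ax": 0.1583,"ay": 0,"az": 0},{"fingers": -1,"tx": 0,"ty": -0.0376,"tz": -0.2657,"ax": 0.1583,"ay": 0,"az": 0}]}}

```text
time_s: 2.2
tcp_pos: [0.4204, 0.0675, 0.2405]
ee_rot: [[0.001, -0.984, 0.179], [0.0, 0.179, 0.984], [-1.0, -0.001, 0.001]]
wrist_force: [0.6, 1.1, 0.6]
gripper_width: 1.002
```

Run:
```python
from h import *
s=st();p=viewer.capture("wrist");np.save("w3.npy",p["image"])
cv2.imwrite("pics/w3.png",cv2.cvtColor(p["image"],cv2.COLOR_RGB2BGR))
import pickle;pickle.dump((s,{k:p[k] for k in("mount","fx","fy","cx","cy","image")}),open("w3.pkl","wb"))
print(proj(p,[[.473,.025,.089]],s))
```

```text
2.2 tcp [0.4204 0.0675 0.2405] jaw yaw 169.69 tilt [0.001  0.0005] F [0.63 1.1  0.62] M [ 0.22 -0.09  0.05] w 1.002 j6 -41.5
[[205.75911199 163.95983437]]
```

View pics/w3.png

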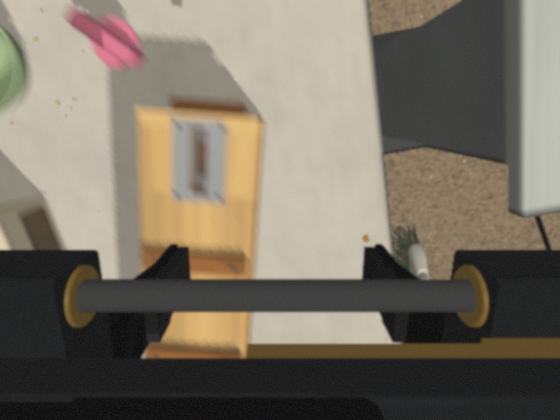

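Request:
{"method": "play_rows", "body": {"commands": [{"fingers": -1,"tx": 0,"ty": -0.0988,"tz": -0.2534,"ax": 0.1583,"ay": 0,"az": 0},{"fingers": -1,"tx": 0,"ty": -0.0988,"tz": -0.2534,"ax": 0.1583,"ay": 0,"az": 0},{"fingers": -1,"tx": 0,"ty": -0.0988,"tz": -0.2534,"ax": 0.1583,"ay": 0,"az": 0},{"fingers": -1,"tx": 0,"ty": -0.0988,"tz": -0.2534,"ax": 0.1583,"ay": 0,"az": 0},{"fingers": -1,"tx": 0,"ty": -0.0988,"tz": -0.2534,"ax": 0.1583,"ay": 0,"az": 0}]}}

```text
time_s: 2.67
tcp_pos: [0.4598, -0.1324, 0.2404]
ee_rot: [[0.001, -0.78, 0.626], [-0.0, 0.626, 0.78], [-1.0, -0.001, 0.0]]
wrist_force: [0.8, 0.0, -0.6]
gripper_width: 1.004
```

Request:
{"method": "play_rows", "body": {"commands": [{"fingers": -1,"tx": 0.0533,"ty": -0.1386,"tz": -0.1828,"ax": 0.1583,"ay": 0,"az": 0},{"fingers": -1,"tx": 0.0533,"ty": -0.1386,"tz": -0.1828,"ax": 0.1583,"ay": 0,"az": 0},{"fingers": -1,"tx": 0.0533,"ty": -0.1386,"tz": -0.1828,"ax": 0.1583,"ay": 0,"az": 0},{"fingers": -1,"tx": 0.0533,"ty": -0.1386,"tz": -0.1828,"ax": 0.1583,"ay": 0,"az": 0},{"fingers": -1,"tx": 0.0533,"ty": -0.1386,"tz": -0.1828,"ax": 0.1583,"ay": 0,"az": 0}]}}

```text
time_s: 3.08
tcp_pos: [0.4545, -0.3063, 0.1981]
ee_rot: [[-0.003, -0.383, 0.924], [0.0, 0.924, 0.383], [-1.0, 0.001, -0.002]]
wrist_force: [1.0, 0.5, 0.9]
gripper_width: 1.001
```

Run:
```python
from h import *
import pickle
s=st();p=viewer.capture("wrist")
cv2.imwrite("pics/w5.png",cv2.cvtColor(p["image"],cv2.COLOR_RGB2BGR))
pickle.dump((s,{k:p[k] for k in("mount","fx","fy","cx","cy","image")}),open("w5.pkl","wb"))
print(proj(p,[[.456,-.302,.093]],s))
for d in spotter.silhouettes("key",p): print(d["score"],d["uv"],d["region"].sum(),unproj(p,d["uv"],.08,s))
```

```text
3.08 tcp [ 0.4545 -0.3063  0.1981] jaw yaw 112.49 tilt [-0.0026  0.0003] F [0.97 0.55 0.91] M [ 0.13 -0.19  0.01] w 1.001 j6 -50.5
[[280.0682757  220.52789605]]
0.83 [273.7, 214.5] 2534 [[ 0.45692954 -0.30678949  0.08      ]]
```

View pics/w5.png

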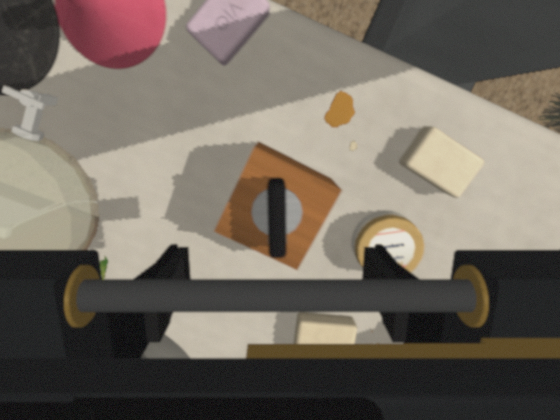

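The handle shows at (277,218) and the slot at about (200,160). Next I refine both.

Run:
```python
from h import *
import pickle
s=st();p=viewer.capture("wrist")
im=p["image"];m=(im.max(2)<50).astype(np.uint8);m[:170]=0;m[244:]=m[244:]*1;m[265:]=0;m[:,:255]=0;m[:,300:]=0
(n,l,sts,c)=cv2.connectedComponentsWithStats(m);i=1+np.argmax(sts[1:,4]);print(sts[i])
ys,xs=np.nonzero(l==i);W=unproj(p,np.c_[xs,ys],.093,s)[:,:2].astype(np.float32)
rc=cv2.minAreaRect(W*1000);print("handle rect mm",rc)
b=cv2.boxPoints(rc);e=[b[1]-b[0],b[2]-b[1]];e=max(e,key=np.linalg.norm);hy=np.degrees(np.arctan2(e[1],e[0]));print("yaw",hy)
# collar: grey circle at z=.065
sub=cv2.cvtColor(im,cv2.COLOR_RGB2HSV);g=((sub[...,1]<60)&(sub[...,2]>60)).astype(np.uint8);q=np.zeros_like(g);q[180:245,245:310]=1;g&=q
ys,xs=np.nonzero(g|(m&q)); 
ys,xs=np.nonzero(g);
(cx,cy),rad=cv2.minEnclosingCircle(np.c_[xs,ys].astype(np.float32));print("collar",cx,cy,rad,unproj(p,[cx,cy],.065,s),len(xs))
# mould from w3: slot & plate frame
s3,p3=pickle.load(open("w3.pkl","rb"));im=p3["image"]
cv2.imwrite("pics/slot.png",cv2.resize(cv2.cvtColor(im[95:275,125:275],cv2.COLOR_RGB2BGR),None,fx=3.3,fy=3.3,interpolation=2))
```

```text
3.18 tcp [ 0.4549 -0.304   0.1988] jaw yaw 112.8 tilt [-0.0021  0.0007] F [-0.86  0.65 -0.45] M [ 0.11 -0.11 -0.01] w 0.999 j6 -50.4
[ 267  178   17   78 1196]
handle rect mm ((455.932373046875, -303.7945861816406), (59.462852478027344, 11.6109619140625), 23.88593101501465)
yaw 23.885925
collar 275.4130554199219 210.5 24.9083309173584 [[ 0.45776416 -0.30284477  0.065     ]] 1106
```

View pics/slot.png

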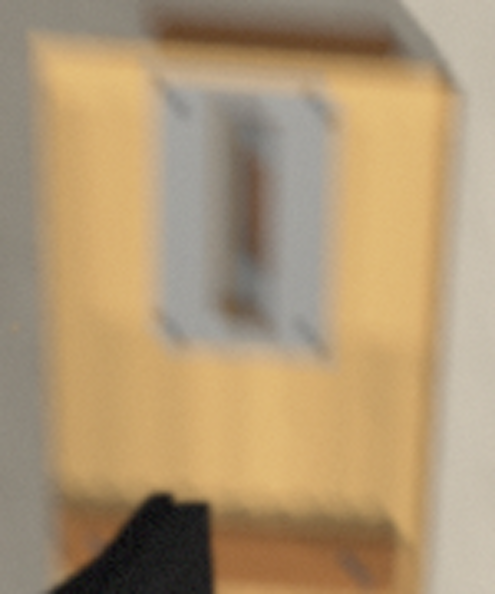

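Slot picture is motion-blurred, so I'll remeasure it when still. Now the grasp.

Run:
```python
from h import *
st();plan([.4563,-.3035,.0858],113.9)
```

```text
3.23 tcp [ 0.4553 -0.3027  0.1996] jaw yaw 112.91 tilt [-0.001   0.0004] F [0.01 0.61 0.01] M [ 0.12 -0.15  0.02] w 1.0 j6 -50.5
t [ 0.1517 -0.0016  0.001 ] a [-0.0055 -0.0002 -0.0003]
```

Request:
{"method": "play_rows", "body": {"commands": [{"fingers": -1,"tx": 0.05,"ty": -0.001,"tz": 0.001,"ax": -0.0055,"ay": 0,"az": 0},{"fingers": -1,"tx": 0.1,"ty": -0.001,"tz": 0.001,"ax": -0.0055,"ay": 0,"az": 0},{"fingers": -1,"tx": 0.14,"ty": -0.001,"tz": 0.001,"ax": -0.0055,"ay": 0,"az": 0},{"fingers": -1,"tx": 0.151,"ty": -0.001,"tz": 0.001,"ax": -0.0055,"ay": 0,"az": 0},{"fingers": -1,"tx": 0.151,"ty": -0.001,"tz": 0.001,"ax": -0.0055,"ay": 0,"az": 0}]}}

```text
time_s: 3.65
tcp_pos: [0.4558, -0.3009, 0.0853]
ee_rot: [[-0.004, -0.409, 0.913], [0.001, 0.913, 0.409], [-1.0, 0.003, -0.003]]
wrist_force: [0.1, 0.0, 0.5]
gripper_width: 1.003
```

Request:
{"method": "play_rows", "body": {"commands": [{"fingers": 1,"tx": 0,"ty": 0,"tz": 0,"ax": 0,"ay": 0,"az": 0},{"fingers": 1,"tx": 0,"ty": 0,"tz": 0,"ax": 0,"ay": 0,"az": 0},{"fingers": 1,"tx": 0,"ty": 0,"tz": 0,"ax": 0,"ay": 0,"az": 0},{"fingers": 1,"tx": 0,"ty": 0,"tz": 0,"ax": 0,"ay": 0,"az": 0},{"fingers": 1,"tx": 0,"ty": 0,"tz": 0,"ax": 0,"ay": 0,"az": 0}]}}

```text
time_s: 4.07
tcp_pos: [0.4573, -0.3027, 0.0881]
ee_rot: [[0.002, -0.406, 0.914], [-0.001, 0.914, 0.406], [-1.0, -0.002, 0.002]]
wrist_force: [-0.3, 0.9, -0.1]
gripper_width: 0.71
```

Request:
{"method": "play_rows", "body": {"commands": [{"fingers": 1,"tx": 0,"ty": 0,"tz": 0,"ax": 0,"ay": 0,"az": 0},{"fingers": 1,"tx": 0,"ty": 0,"tz": 0,"ax": 0,"ay": 0,"az": 0},{"fingers": 1,"tx": 0,"ty": 0,"tz": 0,"ax": 0,"ay": 0,"az": 0},{"fingers": 1,"tx": 0,"ty": 0,"tz": 0,"ax": 0,"ay": 0,"az": 0}]}}

```text
time_s: 4.4
tcp_pos: [0.4566, -0.3026, 0.0868]
ee_rot: [[-0.0, -0.406, 0.914], [0.0, 0.914, 0.406], [-1.0, 0.0, -0.0]]
wrist_force: [-0.4, -0.1, 1.2]
gripper_width: 0.402
```

Request:
{"method": "play_rows", "body": {"commands": [{"fingers": 0.3,"tx": 0.003,"ty": 0,"tz": 0,"ax": 0,"ay": 0,"az": 0},{"fingers": 0.5,"tx": 0.003,"ty": 0,"tz": 0,"ax": 0,"ay": 0,"az": 0},{"fingers": 1,"tx": 0.003,"ty": 0,"tz": 0,"ax": 0,"ay": 0,"az": 0},{"fingers": 1,"tx": 0.003,"ty": 0,"tz": 0,"ax": 0,"ay": 0,"az": 0},{"fingers": 1,"tx": 0.003,"ty": 0,"tz": 0,"ax": 0,"ay": 0,"az": 0}]}}

```text
time_s: 4.82
tcp_pos: [0.4567, -0.3026, 0.0845]
ee_rot: [[0.0, -0.406, 0.914], [-0.0, 0.914, 0.406], [-1.0, -0.0, 0.0]]
wrist_force: [-0.3, -0.7, -0.8]
gripper_width: 0.154
```

Request:
{"method": "play_rows", "body": {"commands": [{"fingers": 1,"tx": 0,"ty": 0,"tz": 0,"ax": 0,"ay": 0,"az": 0},{"fingers": 1,"tx": 0,"ty": 0,"tz": 0,"ax": 0,"ay": 0,"az": 0},{"fingers": 1,"tx": 0,"ty": 0,"tz": 0,"ax": 0,"ay": 0,"az": 0},{"fingers": 1,"tx": 0,"ty": 0,"tz": 0,"ax": 0,"ay": 0,"az": 0},{"fingers": 1,"tx": 0,"ty": 0,"tz": 0,"ax": 0,"ay": 0,"az": 0}]}}

```text
time_s: 5.23
tcp_pos: [0.4567, -0.3025, 0.0845]
ee_rot: [[0.0, -0.406, 0.914], [0.0, 0.914, 0.406], [-1.0, 0.0, 0.0]]
wrist_force: [0.1, 0.4, -0.8]
gripper_width: 0.158
```

Run:
```python
from h import *
st()
```

```text
5.23 tcp [ 0.4567 -0.3025  0.0845] jaw yaw 113.98 tilt [0.     0.0001] F [ 0.08  0.36 -0.81] M [-0.12 -0.23  0.01] w 0.158 j6 -49.5
```

Run:
```python
from h import *
chain([((.4567,-.3025,.205),114),((.47,-.115,.22),140),((.485,.073,.22),165.5)])
```

```text
[-1.606e-01 -0.000e+00  1.000e-04] [-0.0001  0.     -0.    ]
[-0.02    0.2212  0.1179] [-0.1444  0.      0.    ]
[0.     0.1458 0.2049] [-0.1417  0.      0.    ]
```

Request:
{"method": "play_rows", "body": {"commands": [{"fingers": 1,"tx": -0.03,"ty": 0,"tz": 0,"ax": 0,"ay": 0,"az": 0},{"fingers": 1,"tx": -0.07,"ty": 0,"tz": 0,"ax": 0,"ay": 0,"az": 0},{"fingers": 1,"tx": -0.12,"ty": 0,"tz": 0,"ax": 0,"ay": 0,"az": 0},{"fingers": 1,"tx": -0.16,"ty": 0,"tz": 0,"ax": 0,"ay": 0,"az": 0},{"fingers": 1,"tx": -0.16,"ty": 0,"tz": 0,"ax": 0,"ay": 0,"az": 0}]}}

```text
time_s: 5.65
tcp_pos: [0.4596, -0.3041, 0.2114]
ee_rot: [[0.011, -0.408, 0.913], [-0.006, 0.913, 0.408], [-1.0, -0.01, 0.008]]
wrist_force: [1.4, -0.2, -0.9]
gripper_width: 0.157
```

Request:
{"method": "play_rows", "body": {"commands": [{"fingers": 1,"tx": -0.02,"ty": 0.0442,"tz": 0.0236,"ax": -0.029,"ay": 0,"az": 0},{"fingers": 1,"tx": -0.02,"ty": 0.0885,"tz": 0.0472,"ax": -0.058,"ay": 0,"az": 0},{"fingers": 1,"tx": -0.02,"ty": 0.1327,"tz": 0.0707,"ax": -0.087,"ay": 0,"az": 0},{"fingers": 1,"tx": -0.02,"ty": 0.177,"tz": 0.0943,"ax": -0.116,"ay": 0,"az": 0},{"fingers": 1,"tx": -0.02,"ty": 0.2212,"tz": 0.1179,"ax": -0.1444,"ay": 0,"az": 0}]}}

```text
time_s: 6.07
tcp_pos: [0.4688, -0.1134, 0.2187]
ee_rot: [[-0.002, -0.768, 0.64], [0.001, 0.64, 0.768], [-1.0, 0.002, -0.001]]
wrist_force: [2.1, -0.8, -1.9]
gripper_width: 0.157
```

Request:
{"method": "play_rows", "body": {"commands": [{"fingers": 1,"tx": 0,"ty": 0.0292,"tz": 0.041,"ax": -0.0283,"ay": 0,"az": 0},{"fingers": 1,"tx": 0,"ty": 0.0583,"tz": 0.082,"ax": -0.0567,"ay": 0,"az": 0},{"fingers": 1,"tx": 0,"ty": 0.0875,"tz": 0.123,"ax": -0.085,"ay": 0,"az": 0},{"fingers": 1,"tx": 0,"ty": 0.1166,"tz": 0.1639,"ax": -0.1134,"ay": 0,"az": 0},{"fingers": 1,"tx": 0,"ty": 0.1458,"tz": 0.2049,"ax": -0.1417,"ay": 0,"az": 0}]}}

```text
time_s: 6.48
tcp_pos: [0.484, 0.0746, 0.2188]
ee_rot: [[-0.002, -0.969, 0.247], [-0.0, 0.247, 0.969], [-1.0, 0.002, -0.001]]
wrist_force: [1.9, -0.9, -1.9]
gripper_width: 0.158
```

Request:
{"method": "play_rows", "body": {"commands": [{"fingers": 1,"tx": 0,"ty": 0,"tz": 0,"ax": 0,"ay": 0,"az": 0},{"fingers": 1,"tx": 0,"ty": 0,"tz": 0,"ax": 0,"ay": 0,"az": 0},{"fingers": 1,"tx": 0,"ty": 0,"tz": 0,"ax": 0,"ay": 0,"az": 0},{"fingers": 1,"tx": 0,"ty": 0,"tz": 0,"ax": 0,"ay": 0,"az": 0},{"fingers": 1,"tx": 0,"ty": 0,"tz": 0,"ax": 0,"ay": 0,"az": 0}]}}

```text
time_s: 6.9
tcp_pos: [0.4848, 0.0718, 0.2193]
ee_rot: [[-0.001, -0.968, 0.253], [-0.0, 0.253, 0.968], [-1.0, 0.001, -0.0]]
wrist_force: [-0.3, -0.7, -1.2]
gripper_width: 0.16
```

Run:
```python
from h import *
import pickle
s=st();p=viewer.capture("wrist")
pickle.dump((s,{k:p[k] for k in("mount","fx","fy","cx","cy","image")}),open("w6.pkl","wb"))
u=proj(p,[[.473,.025,.089]],s)[0].astype(int);print(u)
x0,y0=max(u[0]-100,0),max(u[1]-75,0)
print(x0,y0);cv2.imwrite("pics/w6.png",cv2.resize(cv2.cvtColor(p["image"][y0:y0+150,x0:x0+200],cv2.COLOR_RGB2BGR),None,fx=4,fy=4,interpolation=2))
```

```text
6.9 tcp [0.4848 0.0718 0.2193] jaw yaw 165.35 tilt [-0.0008 -0.0003] F [-0.27 -0.72 -1.22] M [ 0.07 -0.04  0.02] w 0.16 j6 -42.1
[275 147]
175 72
```

View pics/w6.png

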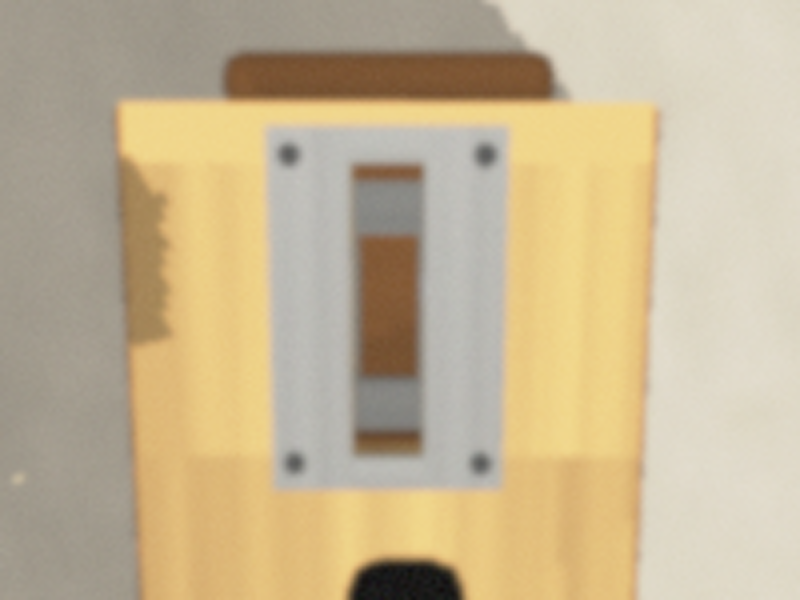

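Run:
```python
from h import *
import pickle
s,p=pickle.load(open("w6.pkl","rb"))
f=lambda a:np.array(a,float)/4+[175,72]-.375
sl=unproj(p,f([[388,164],[388,454]]),.089,s);op=unproj(p,f([[388,236],[388,378]]),.064,s);op2=unproj(p,f([[388,236],[388,378]]),.058,s)
fr=unproj(p,f([[266,127],[511,127],[502,489],[275,489]]),.089,s)
sc=unproj(p,f([[289,154],[485,154],[481,463],[294,463]]),.089,s)
lid=unproj(p,f([[118,102],[658,105]]),.089,s)
L=unproj(p,f([[118,102],[142,600]]),.089,s);Rr=unproj(p,f([[658,105],[637,600]]),.089,s)
print("cam",cam(p,s)[1]);print("slot",sl,np.linalg.norm(sl[1]-sl[0]))
print("open",op,np.linalg.norm(op[1]-op[0]),op2,np.linalg.norm(op2[1]-op2[0]))
print("lid w",np.linalg.norm(lid[1]-lid[0]))
for a,b in((L[0],L[1]),(Rr[0],Rr[1]),(sc[0],sc[3]),(sc[1],sc[2]),(sl[0],sl[1])): d=b-a;print("yaw y",np.degrees(np.arctan2(d[1],d[0])))
d=sc[0]-sc[1];print("x dir yaw",np.degrees(np.arctan2(d[1],d[0])))
c=sl.mean(0);print("slot mid",c,"screws mid",sc.mean(0));y=np.radians(75.3);ey=np.array([np.cos(y),np.sin(y)]);print("open rel slot along y",(op.mean(0)-c)[:2]@ey,"across",(op.mean(0)-c)[:2]@[ey[1],-ey[0]],(op2.mean(0)-c)[:2]@ey)
```

```text
cam [0.46709209 0.00230694 0.36170536]
slot [[ 0.46934208 -0.00073057  0.089     ]
 [ 0.48343806  0.0527988   0.089     ]] 0.05535422379344128
open [[0.47321586 0.01291833 0.064     ]
 [0.480741   0.04149497 0.064     ]] 0.029550839883918146 [[0.47333928 0.0131322  0.058     ]
 [0.48101608 0.04228478 0.058     ]] 0.03014641209682613
lid w 0.10035958177601885
yaw y 75.23408828511329
yaw y 75.60886317280054
yaw y 75.14360906661817
yaw y 75.5220870053691
yaw y 75.24712807188743
x dir yaw -14.568637490353387
slot mid [0.47639007 0.02603411 0.089     ] screws mid [0.47652921 0.02600374 0.089     ]
open rel slot along y 0.00128346228257912 across 0.00027156093860293296 0.0018194303269279068
```

The slot mid is about (0.4764, 0.0260) and the mould's y axis is at 75.35°. The opening seems to sit about +1.3 mm along y. I move above it, then feel down.

Run:
```python
from h import *
import pickle
s,p=pickle.load(open("w6.pkl","rb"));g=p["image"].max(2);print(g[205:222,277],g[225,255:300])
st();chain([((.4769,.0269,.17),165.35),((.4769,.0269,.140),165.35)])
```

```text
[238 238 238 237 235 221 177 107  50  20  23  22  26  26  25  20  26] [227 228 230 231 224 190 129  70  34  25  33  18  26  28  31  27  26  29
  26  32  29  26  28  28  25  24  19  26  30  24  28  26  31  27  39  72
 137 200 226 232 233 234 232 232 231]
6.95 tcp [0.4849 0.0718 0.2194] jaw yaw 165.35 tilt [-0.0005 -0.0002] F [ 0.71 -0.46 -1.63] M [ 0.07 -0.06 -0.01] w 0.157 j6 -42.1
[ 0.0659 -0.0048 -0.0606] [ 0.     -0.0001 -0.0001]
[0.04 0.   0.  ] [0. 0. 0.]
```

Request:
{"method": "play_rows", "body": {"commands": [{"fingers": 1,"tx": 0.03,"ty": -0.0048,"tz": -0.05,"ax": 0,"ay": 0,"az": 0},{"fingers": 1,"tx": 0.066,"ty": -0.0048,"tz": -0.062,"ax": 0,"ay": 0,"az": 0},{"fingers": 1,"tx": 0.066,"ty": -0.0048,"tz": -0.062,"ax": 0,"ay": 0,"az": 0},{"fingers": 1,"tx": 0.066,"ty": -0.0048,"tz": -0.062,"ax": 0,"ay": 0,"az": 0},{"fingers": 1,"tx": 0.066,"ty": -0.0048,"tz": -0.062,"ax": 0,"ay": 0,"az": 0}]}}

```text
time_s: 7.37
tcp_pos: [0.4783, 0.027, 0.1713]
ee_rot: [[0.003, -0.968, 0.251], [0.0, 0.251, 0.968], [-1.0, -0.002, 0.001]]
wrist_force: [0.3, -0.3, -0.8]
gripper_width: 0.157
```

Request:
{"method": "play_rows", "body": {"commands": [{"fingers": 1,"tx": 0.02,"ty": 0,"tz": 0,"ax": 0,"ay": 0,"az": 0},{"fingers": 1,"tx": 0.03,"ty": 0,"tz": 0,"ax": 0,"ay": 0,"az": 0},{"fingers": 1,"tx": 0.035,"ty": 0,"tz": 0,"ax": 0,"ay": 0,"az": 0},{"fingers": 1,"tx": 0.035,"ty": 0,"tz": 0,"ax": 0,"ay": 0,"az": 0},{"fingers": 1,"tx": 0.035,"ty": 0,"tz": 0,"ax": 0,"ay": 0,"az": 0}]}}

```text
time_s: 7.78
tcp_pos: [0.4775, 0.0274, 0.1444]
ee_rot: [[0.001, -0.968, 0.25], [-0.0, 0.25, 0.968], [-1.0, -0.001, 0.0]]
wrist_force: [0.4, 0.4, -1.6]
gripper_width: 0.157
```

Run:
```python
from h import *
s=st();plan([.4766,.0259,.135],165.35)
```

```text
7.78 tcp [0.4775 0.0274 0.1444] jaw yaw 165.52 tilt [ 0.0009 -0.    ] F [ 0.45  0.36 -1.63] M [ 0.07 -0.09 -0.04] w 0.157 j6 -37.3
t [ 0.0125  0.0006 -0.0023] a [0.001  0.0001 0.0003]
```

Request:
{"method": "play_rows", "body": {"commands": [{"fingers": 1,"tx": 0.005,"ty": 0.0006,"tz": -0.0012,"ax": 0,"ay": 0,"az": 0},{"fingers": 1,"tx": 0.013,"ty": 0.0006,"tz": -0.0012,"ax": 0,"ay": 0,"az": 0},{"fingers": 1,"tx": 0.02,"ty": 0.0006,"tz": -0.0012,"ax": 0,"ay": 0,"az": 0},{"fingers": 1,"tx": 0.022,"ty": 0.0006,"tz": -0.0012,"ax": 0,"ay": 0,"az": 0},{"fingers": 1,"tx": 0.022,"ty": 0.0006,"tz": -0.0012,"ax": 0,"ay": 0,"az": 0}]}}

```text
time_s: 8.2
tcp_pos: [0.4759, 0.0261, 0.1266]
ee_rot: [[-0.002, -0.968, 0.251], [-0.001, 0.251, 0.968], [-1.0, 0.001, -0.001]]
wrist_force: [0.8, 0.3, -1.2]
gripper_width: 0.156
```

Request:
{"method": "play_rows", "body": {"commands": [{"fingers": 1,"tx": 0.001,"ty": 0,"tz": 0,"ax": 0,"ay": 0,"az": 0},{"fingers": 1,"tx": 0.002,"ty": 0,"tz": 0,"ax": 0,"ay": 0,"az": 0},{"fingers": 1,"tx": 0.003,"ty": 0,"tz": 0,"ax": 0,"ay": 0,"az": 0},{"fingers": 1,"tx": 0.003,"ty": 0,"tz": 0,"ax": 0,"ay": 0,"az": 0}]}}

```text
time_s: 8.53
tcp_pos: [0.4763, 0.0263, 0.1251]
ee_rot: [[0.0, -0.968, 0.251], [0.0, 0.251, 0.968], [-1.0, -0.0, 0.0]]
wrist_force: [0.0, -0.2, -1.2]
gripper_width: 0.157
```

Request:
{"method": "play_rows", "body": {"commands": [{"fingers": 1,"tx": 0.001,"ty": 0,"tz": 0,"ax": 0,"ay": 0,"az": 0},{"fingers": 1,"tx": 0.002,"ty": 0,"tz": 0,"ax": 0,"ay": 0,"az": 0},{"fingers": 1,"tx": 0.002,"ty": 0,"tz": 0,"ax": 0,"ay": 0,"az": 0}]}}

```text
time_s: 8.78
tcp_pos: [0.4762, 0.0263, 0.1235]
ee_rot: [[-0.0, -0.968, 0.251], [-0.0, 0.251, 0.968], [-1.0, 0.0, -0.0]]
wrist_force: [-0.9, -0.5, -1.0]
gripper_width: 0.159
```

Run:
```python
from h import *
s=st()
```

```text
8.78 tcp [0.4762 0.0263 0.1235] jaw yaw 165.47 tilt [-0.0001 -0.    ] F [-0.9  -0.47 -0.99] M [ 0.09 -0.06  0.01] w 0.159 j6 -37.3
```

Contact is expected about here, so I go on in small steps.

Request:
{"method": "play_rows", "body": {"commands": [{"fingers": 1,"tx": 0.001,"ty": 0,"tz": 0,"ax": 0,"ay": 0,"az": 0},{"fingers": 1,"tx": 0.0015,"ty": 0,"tz": 0,"ax": 0,"ay": 0,"az": 0},{"fingers": 1,"tx": 0.0015,"ty": 0,"tz": 0,"ax": 0,"ay": 0,"az": 0}]}}

```text
time_s: 9.03
tcp_pos: [0.4762, 0.0263, 0.1224]
ee_rot: [[-0.0, -0.968, 0.251], [-0.0, 0.251, 0.968], [-1.0, 0.0, -0.0]]
wrist_force: [0.5, 0.5, -1.7]
gripper_width: 0.156
```

Request:
{"method": "play_rows", "body": {"commands": [{"fingers": 1,"tx": 0.001,"ty": 0,"tz": 0,"ax": 0,"ay": 0,"az": 0},{"fingers": 1,"tx": 0.0015,"ty": 0,"tz": 0,"ax": 0,"ay": 0,"az": 0},{"fingers": 1,"tx": 0.0015,"ty": 0,"tz": 0,"ax": 0,"ay": 0,"az": 0}]}}

```text
time_s: 9.28
tcp_pos: [0.4762, 0.0263, 0.1212]
ee_rot: [[-0.0, -0.968, 0.251], [-0.0, 0.251, 0.968], [-1.0, 0.0, -0.0]]
wrist_force: [0.6, 0.4, -1.8]
gripper_width: 0.161
```

No contact force at 2 mm below plate level, so it looks to be entering the opening. I continue gently.

Request:
{"method": "play_rows", "body": {"commands": [{"fingers": 1,"tx": 0.001,"ty": 0,"tz": 0,"ax": 0,"ay": 0,"az": 0},{"fingers": 1,"tx": 0.002,"ty": 0,"tz": 0,"ax": 0,"ay": 0,"az": 0},{"fingers": 1,"tx": 0.003,"ty": 0,"tz": 0,"ax": 0,"ay": 0,"az": 0},{"fingers": 1,"tx": 0.003,"ty": 0,"tz": 0,"ax": 0,"ay": 0,"az": 0}]}}

```text
time_s: 9.62
tcp_pos: [0.4762, 0.0263, 0.1189]
ee_rot: [[-0.0, -0.968, 0.251], [-0.0, 0.251, 0.968], [-1.0, 0.0, -0.0]]
wrist_force: [0.1, -0.4, -2.7]
gripper_width: 0.158
```

Request:
{"method": "play_rows", "body": {"commands": [{"fingers": 1,"tx": 0.001,"ty": 0,"tz": 0,"ax": 0,"ay": 0,"az": 0},{"fingers": 1,"tx": 0.002,"ty": 0,"tz": 0,"ax": 0,"ay": 0,"az": 0},{"fingers": 1,"tx": 0.003,"ty": 0,"tz": 0,"ax": 0,"ay": 0,"az": 0},{"fingers": 1,"tx": 0.004,"ty": 0,"tz": 0,"ax": 0,"ay": 0,"az": 0},{"fingers": 1,"tx": 0.004,"ty": 0,"tz": 0,"ax": 0,"ay": 0,"az": 0}]}}

```text
time_s: 10.03
tcp_pos: [0.4762, 0.0263, 0.1159]
ee_rot: [[-0.0, -0.968, 0.251], [-0.0, 0.251, 0.968], [-1.0, 0.0, -0.0]]
wrist_force: [-1.0, -0.9, -2.4]
gripper_width: 0.156
```

Run:
```python
from h import *
s=st()
```

```text
10.03 tcp [0.4762 0.0263 0.1159] jaw yaw 165.47 tilt [-0.0004 -0.0001] F [-0.96 -0.85 -2.36] M [ 0.09 -0.04 -0.03] w 0.156 j6 -37.3
```

The head is through the plate with no contact. Next I press the lid down in steps, watching the force.

Request:
{"method": "play_rows", "body": {"commands": [{"fingers": 1,"tx": 0.002,"ty": 0,"tz": 0,"ax": 0,"ay": 0,"az": 0},{"fingers": 1,"tx": 0.004,"ty": 0,"tz": 0,"ax": 0,"ay": 0,"az": 0},{"fingers": 1,"tx": 0.005,"ty": 0,"tz": 0,"ax": 0,"ay": 0,"az": 0},{"fingers": 1,"tx": 0.005,"ty": 0,"tz": 0,"ax": 0,"ay": 0,"az": 0}]}}

```text
time_s: 10.37
tcp_pos: [0.4764, 0.0263, 0.1124]
ee_rot: [[0.0, -0.968, 0.251], [-0.0, 0.251, 0.968], [-1.0, -0.0, -0.0]]
wrist_force: [-0.1, 0.9, 0.8]
gripper_width: 0.159
```

Request:
{"method": "play_rows", "body": {"commands": [{"fingers": 1,"tx": 0.001,"ty": 0,"tz": 0,"ax": 0,"ay": 0,"az": 0},{"fingers": 1,"tx": 0.003,"ty": 0,"tz": 0,"ax": 0,"ay": 0,"az": 0},{"fingers": 1,"tx": 0.004,"ty": 0,"tz": 0,"ax": 0,"ay": 0,"az": 0},{"fingers": 1,"tx": 0.004,"ty": 0,"tz": 0,"ax": 0,"ay": 0,"az": 0}]}}

```text
time_s: 10.7
tcp_pos: [0.4764, 0.0262, 0.1098]
ee_rot: [[0.0, -0.968, 0.25], [-0.0, 0.25, 0.968], [-1.0, -0.0, -0.0]]
wrist_force: [-3.2, -0.1, 6.1]
gripper_width: 0.159
```

Run:
```python
from h import *
s=st()
```

```text
10.7 tcp [0.4764 0.0262 0.1098] jaw yaw 165.5 tilt [ 0.0003 -0.0002] F [-3.16 -0.1   6.09] M [0.06 0.58 0.03] w 0.159 j6 -37.3
```

Request:
{"method": "play_rows", "body": {"commands": [{"fingers": 1,"tx": 0.001,"ty": 0.001,"tz": 0,"ax": 0,"ay": 0,"az": 0},{"fingers": 1,"tx": 0.002,"ty": 0.001,"tz": 0,"ax": 0,"ay": 0,"az": 0},{"fingers": 1,"tx": 0.003,"ty": 0.001,"tz": 0,"ax": 0,"ay": 0,"az": 0},{"fingers": 1,"tx": 0.003,"ty": 0.001,"tz": 0,"ax": 0,"ay": 0,"az": 0}]}}

```text
time_s: 11.03
tcp_pos: [0.4764, 0.0263, 0.1083]
ee_rot: [[0.002, -0.968, 0.25], [-0.0, 0.25, 0.968], [-1.0, -0.002, 0.0]]
wrist_force: [-1.2, -2.9, 10.2]
gripper_width: 0.162
```

Request:
{"method": "play_rows", "body": {"commands": [{"fingers": 1,"tx": 0.001,"ty": 0,"tz": 0,"ax": 0,"ay": 0,"az": 0},{"fingers": 1,"tx": 0.0025,"ty": 0,"tz": 0,"ax": 0,"ay": 0,"az": 0},{"fingers": 1,"tx": 0.0025,"ty": 0,"tz": 0,"ax": 0,"ay": 0,"az": 0},{"fingers": 1,"tx": 0.0025,"ty": 0,"tz": 0,"ax": 0,"ay": 0,"az": 0}]}}

```text
time_s: 11.37
tcp_pos: [0.4764, 0.0262, 0.1069]
ee_rot: [[0.002, -0.968, 0.25], [-0.001, 0.25, 0.968], [-1.0, -0.002, -0.0]]
wrist_force: [-2.7, -1.9, 12.0]
gripper_width: 0.156
```

Run:
```python
from h import *
s=st()
```

```text
11.37 tcp [0.4764 0.0262 0.1069] jaw yaw 165.53 tilt [ 0.002  -0.0005] F [-2.65 -1.93 12.02] M [-0.26  0.86 -0.01] w 0.156 j6 -37.3
```

Request:
{"method": "play_rows", "body": {"commands": [{"fingers": 1,"tx": 0.001,"ty": 0,"tz": 0,"ax": 0,"ay": 0,"az": 0},{"fingers": 1,"tx": 0.002,"ty": 0,"tz": 0,"ax": 0,"ay": 0,"az": 0},{"fingers": 1,"tx": 0.002,"ty": 0,"tz": 0,"ax": 0,"ay": 0,"az": 0},{"fingers": 1,"tx": 0.002,"ty": 0,"tz": 0,"ax": 0,"ay": 0,"az": 0}]}}

```text
time_s: 11.7
tcp_pos: [0.4764, 0.0262, 0.1058]
ee_rot: [[0.002, -0.968, 0.25], [-0.0, 0.25, 0.968], [-1.0, -0.002, 0.0]]
wrist_force: [-3.1, -2.3, 14.3]
gripper_width: 0.163
```

Run:
```python
from h import *
s=st()
```

```text
11.7 tcp [0.4764 0.0262 0.1058] jaw yaw 165.54 tilt [ 0.0023 -0.0005] F [-3.14 -2.29 14.26] M [-0.22  1.1   0.04] w 0.163 j6 -37.3
```

The force is about 16 N, with the lid about 8.6 mm down. I start the clockwise turn (+ax).

Request:
{"method": "play_rows", "body": {"commands": [{"fingers": 1,"tx": 0,"ty": 0,"tz": 0,"ax": 0.02,"ay": 0,"az": 0},{"fingers": 1,"tx": 0,"ty": 0,"tz": 0,"ax": 0.05,"ay": 0,"az": 0},{"fingers": 1,"tx": 0,"ty": 0,"tz": 0,"ax": 0.08,"ay": 0,"az": 0},{"fingers": 1,"tx": 0,"ty": 0,"tz": 0,"ax": 0.11,"ay": 0,"az": 0},{"fingers": 1,"tx": 0,"ty": 0,"tz": 0,"ax": 0.11,"ay": 0,"az": 0}]}}

```text
time_s: 12.12
tcp_pos: [0.4765, 0.0266, 0.1058]
ee_rot: [[0.003, -0.825, 0.565], [0.0, 0.565, 0.825], [-1.0, -0.002, 0.002]]
wrist_force: [-4.5, -1.1, 14.7]
gripper_width: 0.156
```

Run:
```python
from h import *
s=st()
```

```text
12.12 tcp [0.4765 0.0266 0.1058] jaw yaw 145.56 tilt [0.0027 0.    ] F [-4.54 -1.15 14.73] M [0.17 1.11 0.02] w 0.156 j6 -57.3
```

Request:
{"method": "play_rows", "body": {"commands": [{"fingers": 1,"tx": 0,"ty": 0.001,"tz": -0.0007,"ax": 0.03,"ay": 0,"az": 0},{"fingers": 1,"tx": 0,"ty": 0.001,"tz": -0.0007,"ax": 0.06,"ay": 0,"az": 0},{"fingers": 1,"tx": 0,"ty": 0.001,"tz": -0.0007,"ax": 0.09,"ay": 0,"az": 0},{"fingers": 1,"tx": 0,"ty": 0.001,"tz": -0.0007,"ax": 0.12,"ay": 0,"az": 0},{"fingers": 1,"tx": 0,"ty": 0.001,"tz": -0.0007,"ax": 0.15,"ay": 0,"az": 0}]}}

```text
time_s: 12.53
tcp_pos: [0.4758, 0.0267, 0.1058]
ee_rot: [[0.003, -0.477, 0.879], [0.0, 0.879, 0.477], [-1.0, -0.001, 0.003]]
wrist_force: [-3.6, 0.3, 14.7]
gripper_width: 0.16
```

Run:
```python
from h import *
s=st()
```

```text
12.53 tcp [0.4758 0.0267 0.1058] jaw yaw 118.51 tilt [0.0031 0.0002] F [-3.63  0.26 14.75] M [0.36 1.11 0.19] w 0.16 j6 -84.4
```

Request:
{"method": "play_rows", "body": {"commands": [{"fingers": 1,"tx": 0,"ty": 0,"tz": 0,"ax": 0.03,"ay": 0,"az": 0},{"fingers": 1,"tx": 0,"ty": 0,"tz": 0,"ax": 0.06,"ay": 0,"az": 0},{"fingers": 1,"tx": 0,"ty": 0,"tz": 0,"ax": 0.09,"ay": 0,"az": 0},{"fingers": 1,"tx": 0,"ty": 0,"tz": 0,"ax": 0.12,"ay": 0,"az": 0},{"fingers": 1,"tx": 0,"ty": 0,"tz": 0,"ax": 0.15,"ay": 0,"az": 0}]}}

```text
time_s: 12.95
tcp_pos: [0.4758, 0.0268, 0.1058]
ee_rot: [[0.003, -0.026, 1.0], [0.0, 1.0, 0.026], [-1.0, 0.0, 0.003]]
wrist_force: [-4.1, 0.3, 14.3]
gripper_width: 0.156
```

Request:
{"method": "play_rows", "body": {"commands": [{"fingers": 1,"tx": 0,"ty": 0,"tz": 0,"ax": 0.02,"ay": 0,"az": 0},{"fingers": 1,"tx": 0,"ty": 0,"tz": 0,"ax": 0.04,"ay": 0,"az": 0},{"fingers": 1,"tx": 0,"ty": 0,"tz": 0,"ax": 0.06,"ay": 0,"az": 0},{"fingers": 1,"tx": 0,"ty": 0,"tz": 0,"ax": 0.07,"ay": 0,"az": 0},{"fingers": 1,"tx": 0,"ty": 0,"tz": 0,"ax": 0.07,"ay": 0,"az": 0}]}}

```text
time_s: 13.37
tcp_pos: [0.4759, 0.0268, 0.1059]
ee_rot: [[0.003, 0.189, 0.982], [0.0, 0.982, -0.189], [-1.0, 0.001, 0.003]]
wrist_force: [-4.9, 1.0, 14.0]
gripper_width: 0.153
```

Run:
```python
from h import *
s=st()
```

```text
13.37 tcp [0.4759 0.0268 0.1059] jaw yaw 79.1 tilt [0.0034 0.0004] F [-4.94  1.01 13.95] M [0.33 0.94 0.04] w 0.153 j6 -123.8
```

Request:
{"method": "play_rows", "body": {"commands": [{"fingers": 1,"tx": 0,"ty": 0,"tz": 0,"ax": 0.01,"ay": 0,"az": 0},{"fingers": 1,"tx": 0,"ty": 0,"tz": 0,"ax": 0.02,"ay": 0,"az": 0},{"fingers": 1,"tx": 0,"ty": 0,"tz": 0,"ax": 0.025,"ay": 0,"az": 0},{"fingers": 1,"tx": 0,"ty": 0,"tz": 0,"ax": 0.025,"ay": 0,"az": 0}]}}

```text
time_s: 13.7
tcp_pos: [0.4759, 0.0268, 0.1059]
ee_rot: [[0.003, 0.265, 0.964], [0.0, 0.964, -0.265], [-1.0, 0.001, 0.003]]
wrist_force: [-3.8, 0.8, 14.9]
gripper_width: 0.158
```

Run:
```python
from h import *
s=st()
```

```text
13.7 tcp [0.4759 0.0268 0.1059] jaw yaw 74.64 tilt [0.0035 0.0004] F [-3.81  0.76 14.92] M [0.35 1.   0.13] w 0.158 j6 -128.3
```

Request:
{"method": "play_rows", "body": {"commands": [{"fingers": 1,"tx": 0,"ty": 0,"tz": 0,"ax": 0.005,"ay": 0,"az": 0},{"fingers": 1,"tx": 0,"ty": 0,"tz": 0,"ax": 0.01,"ay": 0,"az": 0},{"fingers": 1,"tx": 0,"ty": 0,"tz": 0,"ax": 0.01,"ay": 0,"az": 0}]}}

```text
time_s: 13.95
tcp_pos: [0.476, 0.0268, 0.1059]
ee_rot: [[0.004, 0.295, 0.955], [0.0, 0.955, -0.295], [-1.0, 0.001, 0.003]]
wrist_force: [-3.7, 0.4, 14.7]
gripper_width: 0.157
```

Run:
```python
from h import *
s=st()
```

```text
13.95 tcp [0.476  0.0268 0.1059] jaw yaw 72.84 tilt [0.0036 0.0005] F [-3.74  0.4  14.7 ] M [0.42 0.93 0.14] w 0.157 j6 -130.1
```

Request:
{"method": "play_rows", "body": {"commands": [{"fingers": 1,"tx": 0,"ty": 0,"tz": 0,"ax": 0.006,"ay": 0,"az": 0},{"fingers": 1,"tx": 0,"ty": 0,"tz": 0,"ax": 0.012,"ay": 0,"az": 0},{"fingers": 1,"tx": 0,"ty": 0,"tz": 0,"ax": 0.012,"ay": 0,"az": 0}]}}

```text
time_s: 14.2
tcp_pos: [0.476, 0.0269, 0.1059]
ee_rot: [[0.004, 0.331, 0.944], [0.0, 0.944, -0.331], [-1.0, 0.002, 0.003]]
wrist_force: [-4.3, 1.4, 13.4]
gripper_width: 0.156
```

Run:
```python
from h import *
s=st()
```

```text
14.2 tcp [0.476  0.0269 0.1059] jaw yaw 70.68 tilt [0.0036 0.0005] F [-4.32  1.39 13.39] M [0.31 0.92 0.13] w 0.156 j6 -132.2
```

Request:
{"method": "play_rows", "body": {"commands": [{"fingers": 1,"tx": 0,"ty": 0,"tz": 0,"ax": 0.008,"ay": 0,"az": 0},{"fingers": 1,"tx": 0,"ty": 0,"tz": 0,"ax": 0.016,"ay": 0,"az": 0},{"fingers": 1,"tx": 0,"ty": 0,"tz": 0,"ax": 0.016,"ay": 0,"az": 0}]}}

```text
time_s: 14.45
tcp_pos: [0.476, 0.0269, 0.1059]
ee_rot: [[0.004, 0.378, 0.926], [0.0, 0.926, -0.378], [-1.0, 0.002, 0.003]]
wrist_force: [-4.3, 0.3, 13.9]
gripper_width: 0.158
```

Run:
```python
from h import *
s=st();p=viewer.capture("wrist")
cv2.imwrite("pics/w7.png",cv2.cvtColor(p["image"],cv2.COLOR_RGB2BGR))
```

```text
14.45 tcp [0.476  0.0269 0.1059] jaw yaw 67.78 tilt [0.0036 0.0005] F [-4.3   0.29 13.92] M [0.38 0.9  0.11] w 0.158 j6 -135.1
```

View pics/w7.png

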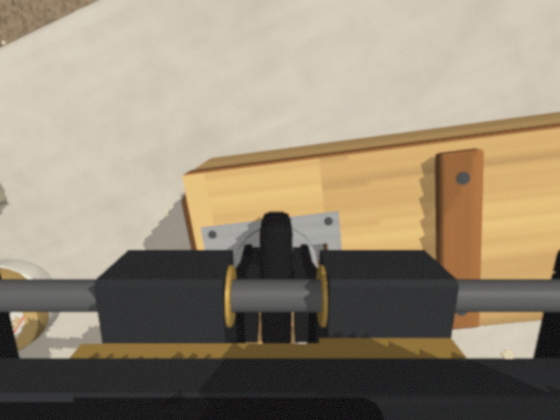

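The handle is still square in the jaws at (277,212) and the collar is flat on the frame. The turn is 97.6° and I've felt no stop yet, so I go a little further.

Request:
{"method": "play_rows", "body": {"commands": [{"fingers": 1,"tx": 0,"ty": 0,"tz": 0,"ax": 0.008,"ay": 0,"az": 0},{"fingers": 1,"tx": 0,"ty": 0,"tz": 0,"ax": 0.016,"ay": 0,"az": 0},{"fingers": 1,"tx": 0,"ty": 0,"tz": 0,"ax": 0.016,"ay": 0,"az": 0}]}}

```text
time_s: 14.75
tcp_pos: [0.4762, 0.0269, 0.1059]
ee_rot: [[0.004, 0.424, 0.906], [0.001, 0.906, -0.424], [-1.0, 0.002, 0.003]]
wrist_force: [-3.6, 0.2, 13.2]
gripper_width: 0.16
```

Run:
```python
from h import *
s=st()
```

```text
14.75 tcp [0.4762 0.0269 0.1059] jaw yaw 64.92 tilt [0.004  0.0007] F [-3.63  0.21 13.23] M [0.42 0.91 0.19] w 0.16 j6 -138.0
```

Request:
{"method": "play_rows", "body": {"commands": [{"fingers": 1,"tx": 0,"ty": 0,"tz": 0,"ax": 0.008,"ay": 0,"az": 0},{"fingers": 1,"tx": 0,"ty": 0,"tz": 0,"ax": 0.016,"ay": 0,"az": 0},{"fingers": 1,"tx": 0,"ty": 0,"tz": 0,"ax": 0.016,"ay": 0,"az": 0}]}}

```text
time_s: 15.0
tcp_pos: [0.4763, 0.0271, 0.1059]
ee_rot: [[0.004, 0.468, 0.884], [0.001, 0.884, -0.468], [-1.0, 0.003, 0.004]]
wrist_force: [-2.9, 1.1, 12.8]
gripper_width: 0.158
```

Run:
```python
from h import *
s=st()
```

```text
15.0 tcp [0.4763 0.0271 0.1059] jaw yaw 62.12 tilt [0.0043 0.0006] F [-2.89  1.15 12.81] M [0.49 0.81 0.57] w 0.158 j6 -140.8
```

The stop is felt: Mz jumped to 0.57 N m. I ease back toward groove alignment and let it up.

Request:
{"method": "play_rows", "body": {"commands": [{"fingers": 1,"tx": 0,"ty": 0,"tz": 0,"ax": -0.025,"ay": 0,"az": 0},{"fingers": 1,"tx": 0,"ty": 0,"tz": 0,"ax": -0.055,"ay": 0,"az": 0},{"fingers": 1,"tx": 0,"ty": 0,"tz": 0,"ax": -0.055,"ay": 0,"az": 0}]}}

```text
time_s: 15.25
tcp_pos: [0.4776, 0.0271, 0.1064]
ee_rot: [[0.007, 0.307, 0.952], [0.001, 0.952, -0.307], [-1.0, 0.003, 0.007]]
wrist_force: [-0.3, -1.0, 12.7]
gripper_width: 0.16
```

Run:
```python
from h import *
s=st()
```

```text
15.25 tcp [0.4776 0.0271 0.1064] jaw yaw 72.15 tilt [0.0072 0.0011] F [-0.3  -1.04 12.65] M [0.04 0.08 0.05] w 0.16 j6 -130.8
```

Request:
{"method": "play_rows", "body": {"commands": [{"fingers": 1,"tx": -0.001,"ty": 0,"tz": 0,"ax": 0,"ay": 0,"az": 0},{"fingers": 1,"tx": -0.002,"ty": 0,"tz": 0,"ax": 0,"ay": 0,"az": 0},{"fingers": 1,"tx": -0.003,"ty": 0,"tz": 0,"ax": 0,"ay": 0,"az": 0},{"fingers": 1,"tx": -0.003,"ty": 0,"tz": 0,"ax": 0,"ay": 0,"az": 0}]}}

```text
time_s: 15.58
tcp_pos: [0.4776, 0.0271, 0.1082]
ee_rot: [[0.007, 0.31, 0.951], [0.001, 0.951, -0.31], [-1.0, 0.003, 0.006]]
wrist_force: [-0.2, -0.9, 9.6]
gripper_width: 0.16
```

Request:
{"method": "play_rows", "body": {"commands": [{"fingers": 1,"tx": -0.001,"ty": 0,"tz": 0,"ax": 0,"ay": 0,"az": 0},{"fingers": 1,"tx": -0.002,"ty": 0,"tz": 0,"ax": 0,"ay": 0,"az": 0},{"fingers": 1,"tx": -0.002,"ty": 0,"tz": 0,"ax": 0,"ay": 0,"az": 0}]}}

```text
time_s: 15.83
tcp_pos: [0.4775, 0.0271, 0.1094]
ee_rot: [[0.007, 0.31, 0.951], [0.001, 0.951, -0.31], [-1.0, 0.003, 0.006]]
wrist_force: [1.5, -0.8, 6.5]
gripper_width: 0.158
```

Run:
```python
from h import *
s=st()
```

```text
15.83 tcp [0.4775 0.0271 0.1094] jaw yaw 71.95 tilt [0.0069 0.0013] F [ 1.51 -0.75  6.51] M [-0.03 -0.46 -0.  ] w 0.158 j6 -131.0
```

Request:
{"method": "play_rows", "body": {"commands": [{"fingers": 1,"tx": -0.001,"ty": 0,"tz": 0,"ax": 0,"ay": 0,"az": 0},{"fingers": 1,"tx": -0.002,"ty": 0,"tz": 0,"ax": 0,"ay": 0,"az": 0},{"fingers": 1,"tx": -0.002,"ty": 0,"tz": 0,"ax": 0,"ay": 0,"az": 0}]}}

```text
time_s: 16.08
tcp_pos: [0.4775, 0.0271, 0.1095]
ee_rot: [[0.007, 0.31, 0.951], [0.002, 0.951, -0.311], [-1.0, 0.004, 0.006]]
wrist_force: [5.4, -1.3, -1.1]
gripper_width: 0.158
```

Request:
{"method": "play_rows", "body": {"commands": [{"fingers": 1,"tx": -0.001,"ty": 0,"tz": 0,"ax": 0,"ay": 0,"az": 0},{"fingers": 1,"tx": -0.001,"ty": 0,"tz": 0,"ax": 0,"ay": 0,"az": 0},{"fingers": 1,"tx": -0.001,"ty": 0,"tz": 0,"ax": 0,"ay": 0,"az": 0}]}}

```text
time_s: 16.33
tcp_pos: [0.4774, 0.0271, 0.1096]
ee_rot: [[0.006, 0.311, 0.951], [0.002, 0.951, -0.311], [-1.0, 0.003, 0.005]]
wrist_force: [6.9, -2.1, -6.6]
gripper_width: 0.158
```

Run:
```python
from h import *
s=st()
```

```text
16.33 tcp [0.4774 0.0271 0.1096] jaw yaw 71.9 tilt [0.0061 0.0016] F [ 6.86 -2.07 -6.63] M [-0.33 -2.37 -0.07] w 0.158 j6 -131.0
```

It is seated: z holds at 0.1096 while the force reverses to a pull. I relieve the side force, open the jaws and rise.

Request:
{"method": "play_rows", "body": {"commands": [{"fingers": 1,"tx": 0.0012,"ty": 0,"tz": 0.0014,"ax": 0,"ay": 0,"az": 0},{"fingers": 1,"tx": 0.0012,"ty": 0,"tz": 0.0014,"ax": 0,"ay": 0,"az": 0},{"fingers": 1,"tx": 0.0012,"ty": 0,"tz": 0.0014,"ax": 0,"ay": 0,"az": 0}]}}

```text
time_s: 16.58
tcp_pos: [0.4775, 0.0271, 0.1095]
ee_rot: [[0.004, 0.311, 0.951], [0.002, 0.951, -0.311], [-1.0, 0.003, 0.004]]
wrist_force: [4.6, 3.1, 2.0]
gripper_width: 0.162
```

Run:
```python
from h import *
s=st()
```

```text
16.58 tcp [0.4775 0.0271 0.1095] jaw yaw 71.9 tilt [0.0044 0.0017] F [4.65 3.06 1.96] M [ 0.87 -1.21  0.03] w 0.162 j6 -130.9
```

Request:
{"method": "play_rows", "body": {"commands": [{"fingers": 1,"tx": -0.0004,"ty": 0.001,"tz": 0.0012,"ax": 0,"ay": 0,"az": 0},{"fingers": 1,"tx": -0.0004,"ty": 0.001,"tz": 0.0012,"ax": 0,"ay": 0,"az": 0},{"fingers": 0.4,"tx": -0.0004,"ty": 0.001,"tz": 0.0012,"ax": 0,"ay": 0,"az": 0},{"fingers": 0.2,"tx": -0.0004,"ty": 0.001,"tz": 0.0012,"ax": 0,"ay": 0,"az": 0},{"fingers": 0.2,"tx": -0.0004,"ty": 0.001,"tz": 0.0012,"ax": 0,"ay": 0,"az": 0}]}}

```text
time_s: 17.0
tcp_pos: [0.4751, 0.0248, 0.1092]
ee_rot: [[-0.004, 0.311, 0.95], [-0.003, 0.95, -0.311], [-1.0, -0.005, -0.003]]
wrist_force: [-0.7, -5.0, 7.9]
gripper_width: 0.307
```

Request:
{"method": "play_rows", "body": {"commands": [{"fingers": 0.1,"tx": 0,"ty": 0,"tz": 0,"ax": 0,"ay": 0,"az": 0},{"fingers": 0.1,"tx": 0,"ty": 0,"tz": 0,"ax": 0,"ay": 0,"az": 0},{"fingers": 0.1,"tx": 0,"ty": 0,"tz": 0,"ax": 0,"ay": 0,"az": 0}]}}

```text
time_s: 17.25
tcp_pos: [0.4742, 0.0244, 0.109]
ee_rot: [[-0.006, 0.311, 0.95], [-0.004, 0.95, -0.311], [-1.0, -0.006, -0.005]]
wrist_force: [-1.8, -4.4, 7.4]
gripper_width: 0.436
```

Run:
```python
from h import *
s=st()
```

```text
17.25 tcp [0.4742 0.0244 0.109 ] jaw yaw 71.86 tilt [-0.0062 -0.0038] F [-1.83 -4.43  7.43] M [-1.34  0.2   0.  ] w 0.436 j6 -130.9
```

The fingertips rest on the collar with about 9 N, so I rise straight up.

Request:
{"method": "play_rows", "body": {"commands": [{"fingers": 0.1,"tx": -0.004,"ty": 0,"tz": 0,"ax": 0,"ay": 0,"az": 0},{"fingers": 0.1,"tx": -0.012,"ty": 0,"tz": 0,"ax": 0,"ay": 0,"az": 0},{"fingers": 0.1,"tx": -0.04,"ty": 0,"tz": 0,"ax": 0,"ay": 0,"az": 0},{"fingers": 0.1,"tx": -0.08,"ty": 0,"tz": 0,"ax": 0,"ay": 0,"az": 0},{"fingers": 0.1,"tx": -0.13,"ty": 0,"tz": 0,"ax": 0,"ay": 0,"az": 0}]}}

```text
time_s: 17.67
tcp_pos: [0.474, 0.0259, 0.2053]
ee_rot: [[-0.008, 0.312, 0.95], [-0.002, 0.95, -0.312], [-1.0, -0.005, -0.007]]
wrist_force: [1.5, 1.3, -0.0]
gripper_width: 0.452
```

Request:
{"method": "play_rows", "body": {"commands": [{"fingers": 0.1,"tx": 0,"ty": 0,"tz": 0,"ax": 0,"ay": 0,"az": 0},{"fingers": 0.1,"tx": 0,"ty": 0,"tz": 0,"ax": 0,"ay": 0,"az": 0},{"fingers": 0.1,"tx": 0,"ty": 0,"tz": 0,"ax": 0,"ay": 0,"az": 0}]}}

```text
time_s: 17.92
tcp_pos: [0.4755, 0.0264, 0.2059]
ee_rot: [[-0.002, 0.312, 0.95], [0.0, 0.95, -0.312], [-1.0, -0.001, -0.002]]
wrist_force: [-0.5, -1.1, -0.7]
gripper_width: 0.446
```

Run:
```python
from h import *
s=st();p=viewer.capture("wrist");im=p["image"]
cv2.imwrite("pics/w8.png",cv2.cvtColor(im,cv2.COLOR_RGB2BGR))
m=(im.max(2)<50).astype(np.uint8);u=proj(p,[[.4775,.027,.118]],s)[0];print(u)
c,r0=int(u[0]),int(u[1]);q=np.zeros_like(m);q[max(r0-70,0):min(r0+70,250),c-60:c+60]=1
n,l,sts,cc=cv2.connectedComponentsWithStats(m&q);i=1+np.argmax(sts[1:,4]);print(sts[i])
ys,xs=np.nonzero(l==i)
print("handle",cv2.minAreaRect((unproj(p,np.c_[xs,ys],.118,s)[:,:2]*1000).astype(np.float32)))
```

```text
17.92 tcp [0.4755 0.0264 0.2059] jaw yaw 71.85 tilt [-0.0024  0.    ] F [-0.46 -1.05 -0.74] M [-0.07 -0.13  0.01] w 0.446 j6 -130.9
[277.07848829 226.11717497]
[ 268  181   19   69 1152]
handle ((470.4924621582031, 29.22040367126465), (12.132024765014648, 48.502159118652344), 71.95890808105469)
```

View pics/w8.png

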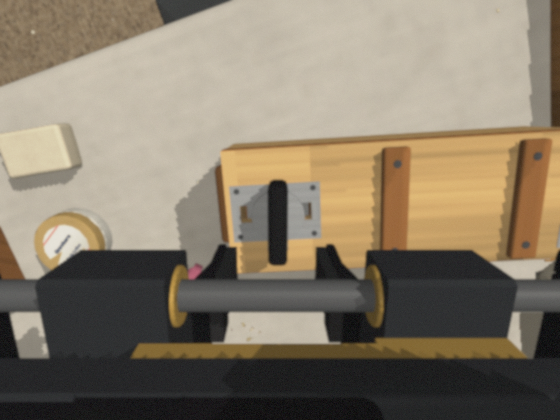

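The handle lies across the slot at (278,222), 93° turned, with the collar flat on the frame. The robot is clear and the bystanders are untouched. I hand in.

Run:
```python
from h import *
print(job.finish_job())
```

```text
the job is handed in; nothing more can be done
None
```

The lid is locked: the T-head key sits in the keeper plate's groove and holds the lid down with the robot clear of it. I handed the job in at about 18 s.

- **Getting through the plate:** The wrist camera showed the plate's opening about 1.3 mm towards +y. I lowered the head there in small steps and it went through without touching, so no search along the slot was needed.
- **Pressing and turning:** I pressed the lid with about 16 N, then turned the key clockwise. I only felt the stop at about 100° (Mz rose to 0.57 N m), later than "just past 90°" suggests. I then eased back to about 93° and let it rise.
- **Seating:** While I raised the tool, the height held at the locked level and the force changed from push to a pull of about 5 N. That puts the lid about 4 mm down.
- **Forces:** The readings between moves stayed below 17 N on the mould. The jaws pressed on the collar with about 9 N when they opened, before the arm rose.
- **Last picture:** The handle lies across the slot at 93° with the collar flat on the frame. The soap bar and salve pot in view looked undisturbed, and nothing touched the other bystanders. I did not measure the lid angle independently.

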